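# Catch the falling stencil frame and lower it onto the print

### The arm

A 7-joint arm with a two-finger parallel gripper is mounted at the origin on the work surface. World frame = base frame: x ahead of the robot, y to its left, z up, the work surface at z = 0. Lengths are in mm, angles in rad, forces in N, time in s.
With the tool pointing down it reaches from about 400 to 875 mm from the base axis. Payload 4.4 kg.
Tool frame: the origin (TCP) lies midway between the tips of the shut fingers; the grasp point (between the pads) lies 19 mm behind it; z points along the fingers, y is the line along which they close (so a half turn about z gives the same grasp; the last joint's range is limited). The gripper opens to 85 mm and grips with 20 to 120 N. Pads are 22 mm wide; open, the fingers measure 114 mm over their backs; the gripper's body (76 mm by 85 mm) begins 54 mm behind the grasp point. The pads swing forward as they close: fully open they stand 13 mm farther back than shut.
Start: joints at [1.107, 0.628, 0.038, 1.517, -0.027, 0.996, -0.02], TCP at [251.832, -599.248, 231.313] pointing down, gripper open.
Joint ranges: [-3.06, 3.06], [-0.37, 2.12], [-1.25, 1.32], [0.18, 2.47], [-1.1, 4.24], [0.23, 1.98], [-2.94, 2.94]. Speed limits (rad/s): [2.57, 2.57, 3.14, 3.14, 3.14, 3.14, 3.14].

### API

Orientations are given as [roll, pitch, yaw] about the fixed x, y, z axes, in that order (R = Rz(yaw) Ry(pitch) Rx(roll)).
In Python, from cell import telemetry, eyes, ctrl, finder gives the robot as it stands.
- The arm moves only by the tool move_arm, never from a script. Its argument "steps" is a list of rows, each a list of 7 numbers: the turn, a rotation vector about the world's x, y, z in degrees, then the shift along the world's x, y, z in m, then the finger opening in m, from 0 to 0.0854. A call has 1 to 5 rows; each row shifts and turns the commanded pose from where the row before left it; what a row does not reach is not made up. A row lasts 1/10 s, in which the tool goes at most 50 mm and 8.59 degrees, less where a joint would pass 70% of its speed; a pose out of reach is approached as far as the arm can. A call with a gripper value outside its range is refused whole. The fingers move at their own pace and stop on an object; the grip force is fixed at half the most. Time passes only in rows, so rows that do not move let the fingers close. It gives the time, the measured TCP pose, the force, the opening and the grip force at its end, in the units of the state.
- telemetry.read_state(): the state, without advancing time (a new reading comes with each control period).
- eyes.get_image(name): name is "side" or "top" or "wrist"; returns (picture, depth): 420x560x3 uint8, blue, green, red; 420x560 float32, mm along the optical axis (not along the pixel's ray), 0 where there is no reading.
- eyes.calibration(name): a dict with "fx", "fy", "cx", "cy" (pixels), "distortion" ([k1, k2, p1, p2, k3] as OpenCV has them; the pictures are not rectified), "position" and "attitude" of the camera in the world. Camera axes: x right, y down, z forward; pixel columns grow to the right and rows downward; lengths in mm; the calibration is good to about 2 mm. A picture is of the moment at which its call begins: read the wrist's pose just before it. calibration takes no time and is no camera call; for the wrist camera it gives the pose at the moment of the call.
- ctrl.finish_job(): hands the job in; it is judged then, once.
Trained networks look in the newest picture that a camera, given by its name, has taken for a name from the list of things; names that differ only in an ending like _2 or _b are one class to them, and where a whole thing is asked for, a point or a joint stands for the part that bears it (a point fixed in the world has none). Each returns a list of dicts, best first, with "confidence" (0 to 1); they miss things now and then, are a little off and sometimes report something else, mostly with a low value. They report only what shows in the picture. A call takes as long as a camera call.
- finder.boxes_of(camera, name): "location" ([x, y, z] in mm, in the coordinates of the camera as it stood for that picture, good to about 4 mm: the middle of the surface that is visible of it).
- finder.cut_out(camera, name): "mask" (420x560 bool, what is visible of it).
- finder.pinpoint(camera, name): "location" ([x, y, z] in mm, in the coordinates of the camera as it stood for that picture, good to about 4 mm: a listed point, or the origin of a listed thing).
The state is a dict: "clock": time; "qpos": joint angles; "qd": joint speeds; "tau": joint torques, N m; "eef_pos": TCP position; "tool_rot": TCP orientation; "force": force on the tool from outside, world axes, zero at the start; "torque": the same for the moment, N m; "width": finger opening in mm; "gripper_force": force on a finger pad.
Only numpy, scipy, OpenCV 4.12 (cv2) and the standard library are available. Lean on these libraries where they do the work, as an engineer would, in place of code of your own. Each camera call takes 0.05 s, during which the arm holds its last target. There are 200 camera calls.

### The job

The stencil press stands open, its frame standing about upright. Hook the frame forward with a fingertip until it falls by itself, let go, get a finger underneath its front tab, catch it well above the bed, then lower it on the outside of the finger, slowly, until it lies shut on the print without a knock, and draw the finger clear. Do not pinch the frame or press it hard, and leave everything else on the table where it is.

Things in the scene. Friction and masses are not known exactly. Their poses are not given: they have to be found in the camera images.
- press: Stencil press fixed to the table: grey print bed 200 (x) by 290 (y) by 100 mm high, white top with a sheet of paper. Origin at the centre of its underside; own z up, own -x is its front, roughly to the robot's right (world -y); front face at own x = -100 mm. A stencil frame is hinged along the back (own +x) edge of the top: wood, 270 mm wide, 18 mm thick, 190 mm from hinge to free edge, about 0.5 kg.
- frame (a joint): Frame hinge, rad: 0 shut flat on the bed, 1.57 upright, more = leaning back (stop 1.75). Starts at 1.50 to 1.68. Friction and a damper: it stands by itself within about 0.2 rad of upright; tipped below about 1.2 it falls forward, slowly at first, some 4 to 6 s from 1.15 to 0, landing at 0.35 to 0.5 rad/s if left. Under 0.25 rad/s is gentle; the last 0.04 rad (9 mm at the tab) may drop freely.
- frame_hinge (a point): Middle of the hinge line, 95 mm behind the bed's centre, 100 mm above the table; the line runs along the press's y. At joint value q the tab's edge lies 230 cos q mm in front of the hinge and 230 sin q mm above it. Behind the hinge line 80 mm are free of things.
- frame_tab (a point): Middle of the outer edge, on the underside, of the frame's tab: flat aluminium, 60 mm wide, 5 mm thick, flush with the frame's underside, sticking out 40 mm beyond the wood at the middle of the free edge. Shut, it overhangs the bed's front by 35 mm, 100 mm above the table, free space beneath. Own -x points from the hinge outwards along the frame, own +z to its upper side (the back when raised).
- can_a: Spray can, 58 mm across, 170 mm tall, at the side of the press away from the robot, standing on the table, only there to be left alone; origin at the centre of its underside
- can_b: Spray can, 58 mm across, 170 mm tall, at the side of the press away from the robot, nearer its front, standing on the table, only there to be left alone; origin at the centre of its underside
- ink_jar: Ink jar, 72 mm across, 75 mm tall, before the press's front, away from the robot, standing on the table, only there to be left alone; origin at the centre of its underside
- tape: Roll of tape lying flat, 90 mm across, 24 mm high, before the press's front, on the robot's side, standing on the table, only there to be left alone; origin at the centre of its underside
- squeegee: Wooden squeegee, 160 mm long along its own y, 30 mm wide and high, some 200 mm before the press's front, lying on the table, only there to be left alone; origin at the centre of its underside
- ink_knife: Spatula, about 250 mm long along its own x, behind the press, lying on the table, only there to be left alone; origin at the centre of its underside
- mug: White mug, 80 mm across, 90 mm tall, behind the press, standing on the table, only there to be left alone; origin at the centre of its underside

How it is judged (in metres and radians):
On the way, in this order (a step that is already met when the one before it is completed fails the run):
1. the frame has been tipped forward and falls by itself, untouched (value of joint frame between 0.3 and 1.3 rad and velocity of joint frame below -0.02 rad/s and contact force between anything else and frame below 0.05 N), for 0.15 s.
2. its fall is stopped or slowed on the finger, well above the bed (between 1.1 and 0.25 rad) (value of joint frame above 0.25 rad and contact force between the fingers and frame above 0.5 N and ((value of joint frame below 1.1 rad and velocity of joint frame above -0.04 rad/s) or (value of joint frame below 0.9 rad and velocity of joint frame above -0.14 rad/s) or (value of joint frame below 0.6 rad and velocity of joint frame above -0.2 rad/s))), for 0.2 s.
At the end, for the whole second after the job is handed in: The frame lies shut and at rest (joint below 0.03 rad); every other thing stands within 20 mm of where it was, not tipped over (value of joint frame below 0.03 rad and linear speed of frame below 0.01 m/s and distance of each of can_a, can_b, ink_jar, tape, squeegee, ink_knife, mug from where it was at the start of the episode below 0.02 m and angle between each of can_a, can_b, ink_jar, tape, squeegee, ink_knife, mug's own z axis and vertical below 0.2 rad); the robot touches nothing.
It fails at once if the frame drops or is slammed onto the bed (faster than 0.3 rad/s between 0.15 and 0.04 rad) (value of joint frame between 0.04 and 0.15 rad and velocity of joint frame below -0.3 rad/s).
It fails at once if the frame is pinched or pressed hard (over 30 N) (contact force between the arm and frame above 30 N).
It fails at once if the fingers pinch the frame or press it hard (over 30 N) (contact force between the fingers and frame above 30 N).
It fails at once if something else on the table is pushed, lifted or knocked over (distance of any of can_a, can_b, ink_jar, tape, squeegee, ink_knife, mug from where it was at the start of the episode above 0.025 m or angle between any of can_a, can_b, ink_jar, tape, squeegee, ink_knife, mug's own z axis and vertical above 0.3 rad).
It also fails if it takes over 58 s, if anything falls off the work surface, if the arm or the gripper's body presses on something with over 40 N, if the wrist force passes 120 N, or if a joint passes its speed limit or range.

## Working session

There is one attempt and no reset: what is moved stays moved. The work goes in short steps, Python scripts to look and compute and a tool call to move; the robot and the scene stay as the last step left them, time stands still between calls to the robot, and variables do not carry over. Pictures are saved under pics/ and viewed, at most 12 in all, crops included, and the job is handed in when it is done.

Besides the shell and the picture viewer there is one more tool, called after "Request:" by a JSON object that holds its "fn" and its "kwargs", one argument or row to a line. move_arm: Moves the arm, as the interface text tells. Its arguments: {"type":"object","properties":{"steps":{"type":"array"}},"required":["steps"]}

```bash
mkdir -p pics; ls; cat > h.py <<'E'
import numpy as np,cv2
from scipy.spatial.transform import Rotation as R
from cell import telemetry, eyes, ctrl, finder
def Rm(a):
    a=np.array(a,float)
    if a.shape==(3,3): return a
    return R.from_euler('xyz',a).as_matrix() if a.size==3 else R.from_quat(a).as_matrix()
def w(c,p): return np.array(c['position'])+Rm(c['attitude'])@np.array(p)
E
python3 - <<'E'
from h import *
print(eyes.calibration('side'));print(eyes.calibration('top'))
s=telemetry.read_state();print(s)
for cam in ['side','top']:
    im,d=eyes.get_image(cam);cv2.imwrite(f'pics/{cam}0.png',im)
    c=eyes.calibration(cam)
    for n in ['press','frame_hinge','frame_tab','can_a','ink_jar','tape','squeegee','ink_knife','mug']:
        print(cam,n,[(np.round(w(c,r['location'])),round(r['confidence'],2)) for r in finder.pinpoint(cam,n)[:3]])
print(telemetry.read_state()['clock'])
E
```

```text
pics
{'fx': 385.59215839928294, 'fy': 385.59215839928294, 'cx': 278.75501368746103, 'cy': 212.55516128660088, 'distortion': array([-0.11149912,  0.        ,  0.        ,  0.        ,  0.        ]), 'position': array([ 622.43014546, -440.24756245,  793.19684754]), 'attitude': array([-2.51440709,  0.01021616,  0.09908843])}
{'fx': 533.3307844233493, 'fy': 533.3307844233493, 'cx': 282.4756442982649, 'cy': 208.96740402143013, 'distortion': array([-0.09823434,  0.        ,  0.        ,  0.        ,  0.        ]), 'position': array([ 486.18125169,   66.38160659, 1310.91070716]), 'attitude': array([-3.07474282,  0.01651585, -1.58895713])}
{'clock': 0.0, 'qpos': array([ 1.10720088,  0.62931714,  0.03843283,  1.51841409, -0.02697551,
        0.99628989, -0.02000444]), 'qd': array([ 5.15189837e-06,  3.32748006e-04, -1.48486038e-03,  5.17004957e-04,
       -5.22634791e-05,  9.81290059e-04,  1.13605196e-03]), 'tau': array([ 1.35126456e-04, -5.63393247e+01,  1.22652121e+00, -1.93441164e+01,
        1.11880770e-02,  1.06397975e-02,  1.28482611e-05]), 'eef_pos': array([ 251.57565531, -598.64142524,
[... 552 characters left out ...]
-127.,    1.]), 0.61)]
side tape [(array([ 491., -181.,    3.]), 0.56)]
side squeegee [(array([ 706., -231.,    0.]), 0.62)]
side ink_knife [(array([398., 314.,  -1.]), 0.75)]
side mug [(array([618., 398.,   1.]), 0.64)]
top press [(array([568.,  93.,   1.]), 0.72)]
top frame_hinge [(array([531., 177., 103.]), 0.72)]
top frame_tab []
top can_a [(array([737., 215.,   3.]), 0.85), (array([766.,  66.,   2.]), 0.79)]
top ink_jar [(array([ 763., -128.,   -2.]), 0.76)]
top tape [(array([ 498., -175.,    1.]), 0.87)]
top squeegee [(array([ 704., -230.,   -0.]), 0.73)]
top ink_knife [(array([404., 315.,   5.]), 0.55), (array([566.,  90.,  -4.]), 0.33)]
top mug [(array([622., 393.,  -3.]), 0.66)]
1.0
```

View pics/side0.png

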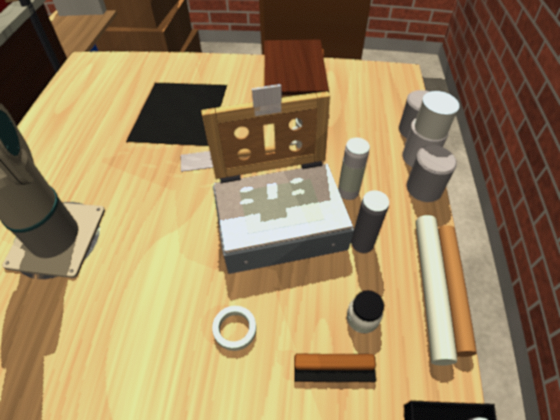

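View pics/top0.png

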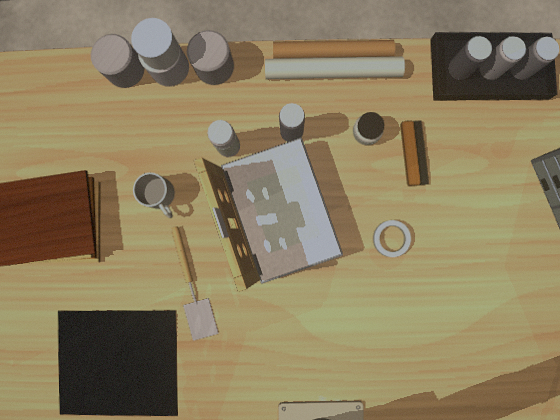

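The side view shows the frame nearly upright, with the tab at (267,98), the bed centred at about (280,215) and the tape, jar and squeegee in front of it. In the top view the frame runs from (205,160) to (240,288). Next I refine yaw, q and the tab position from depth.

```bash
cat >> h.py <<'E'
def cloud(cam,d,m,c):
    v,u=np.nonzero(m&(d>0)); z=d[v,u]
    K=np.array([[c['fx'],0,c['cx']],[0,c['fy'],c['cy']],[0,0,1]])
    p=cv2.undistortPoints(np.stack([u,v],1).astype(float)[:,None],K,np.array(c['distortion']))[:,0]
    return np.array(c['position'])+np.c_[p*z[:,None],z]@Rm(c['attitude']).T
E
python3 - <<'E'
from h import *
cam='side';im,d=eyes.get_image(cam);c=eyes.calibration(cam)
r=finder.cut_out(cam,'frame_tab');print([(x['confidence'],x['mask'].sum()) for x in r])
P=cloud(cam,d,r[0]['mask'],c)
for it in range(4):
    m=P.mean(0);n=np.linalg.svd(P-m,full_matrices=False)[2][2];e=(P-m)@n;P=P[abs(e)<max(4,1.5*np.median(abs(e)))]
print('frame plane',m,n,len(P),np.percentile(P,[1,99],axis=0))
T=P[P[:,2]>300];print('tab pts',len(T),T.mean(0),T.min(0),T.max(0))
cam='top';im,d=eyes.get_image(cam);c=eyes.calibration(cam)
m=np.ones(d.shape,bool);P=cloud(cam,d,m,c)
B=P[(abs(P[:,2]-101)<6)&(abs(P[:,0]-567)<190)&(abs(P[:,1]-88)<190)]
rect=cv2.minAreaRect(B[:,:2].astype(np.float32));print('bed',len(B),rect,cv2.boxPoints(rect))
E
```

```text
[]Traceback (most recent call last):
  File "<stdin>", line 4, in <module>
IndexError: list index out of range
```

Request:
{"fn": "move_arm", "kwargs": {
  "steps": [
    [0,0,0,0,0,0.05,0],
    [0,0,0,0,0,0.05,0],
    [0,0,8,0.02,0.03,0.03,0],
    [0,0,8,0.02,0.045,0.0,0],
    [0,0,8,0.02,0.045,0,0]
  ]
}}

```text
clock: 1.6
eef_pos: [312.6, -478.5, 362.5]
tool_rot: [3.139, 0.001, 0.821]
force: [1.6, -0.8, -0.4]
width: 12.8
gripper_force: 0.0
```

```bash
python3 - <<'E'
from h import *
cam='side';im,d=eyes.get_image(cam);c=eyes.calibration(cam)
A=cloud(cam,d,np.ones(d.shape,bool),c)
h=np.array([535.5,177.5]);u=np.array([-.348,.937]);v=np.array([-.937,-.348])
a=(A[:,:2]-h)@u;b=(A[:,:2]-h)@v
P=A[(A[:,2]>130)&(A[:,2]<350)&(abs(a)<60)&(abs(b)<150)]
for it in range(5):
    m=P.mean(0);n=np.linalg.svd(P-m,full_matrices=False)[2][2];e=(P-m)@n;P=P[abs(e)<max(4,1.5*np.median(abs(e)))]
print('frame plane',m,n,len(P))
T=P[P[:,2]>298];print('tab pts',len(T),T.mean(0),T.min(0),T.max(0))
P=A
B=P[(abs(P[:,2]-101)<6)&(abs(P[:,0]-567)<190)&(abs(P[:,1]-88)<190)]
cam='top';im,d=eyes.get_image(cam);c=eyes.calibration(cam)
P=cloud(cam,d,np.ones(d.shape,bool),c)
B2=P[(abs(P[:,2]-101)<6)&(abs(P[:,0]-567)<190)&(abs(P[:,1]-88)<190)]
for B in (B,B2):
  rect=cv2.minAreaRect(B[:,:2].astype(np.float32));print('bed',len(B),rect,cv2.boxPoints(rect))
print(telemetry.read_state())
E
```

```text
frame plane [529.660613   187.11383583 224.40947891] [-0.31147134  0.94631051 -0.08649873] 6971
tab pts 407 [529.18461646 195.48276995 314.51993872] [501.35863566 184.22378681 298.12909835] [556.21675198 206.58278964 330.46324389]
bed 8564 ((599.3611450195312, 94.77692413330078), (358.2953796386719, 206.3134002685547), 15.21704387664795) [[399.41846  147.2948  ]
 [453.5708   -51.784958]
 [799.30383   42.25905 ]
 [745.1515   241.3388  ]]
bed 9942 ((589.6068115234375, 94.41898345947266), (332.6217041015625, 204.0884246826172), 15.285550117492676) [[402.27747  149.00877 ]
 [456.0813   -47.8598  ]
 [776.93616   39.829193]
 [723.1323   236.69777 ]]
{'clock': 1.7, 'qpos': array([ 0.99070606,  0.39213825, -0.08448482,  1.5556036 ,  0.02895733,
        1.19611185,  0.16080538]), 'qd': array([ 0.04406967,  0.04705545,  0.10219206, -0.07187353,  0.04771587,
       -0.01540958, -0.0352355 ]), 'tau': array([  0.37155661, -47.20962524,  -0.16799473, -20.30157208,
         0.04864074,   0.21267323,   0.29923042]), 'eef_pos': array([ 316.71728833, -472.2263657 ,  362.31143435]), 'tool_rot': array([ 3.14153247, -0.00537501,  0.82962056]), 'force': array([ 0.89073945, -0.6265215 ,  0.35706322]), 'torque': array([-0.03100185, -0.00410637, -0.00699957]), 'gripper_force': 0.0, 'width': 0.052443350901056694}
```

Request:
{"fn": "move_arm", "kwargs": {
  "steps": [
    [0,0,0,0.02,0.045,0.02,0],
    [0,0,0,0.02,0.045,0.02,0],
    [0,0,0,0.02,0.045,0.02,0],
    [0,0,0,0.02,0.045,0,0],
    [0,0,0,0.02,0.045,0,0]
  ]
}}

```text
clock: 2.2
eef_pos: [408.9, -261.1, 418.6]
tool_rot: [3.139, -0.0, 0.815]
force: [1.0, -0.4, -0.5]
width: -0.0
gripper_force: 0.0
```

Request:
{"fn": "move_arm", "kwargs": {
  "steps": [
    [6.2,-5.7,0,0.02,0.045,0,0],
    [6.2,-5.7,0,0.02,0.045,0,0],
    [6.2,-5.7,0,0.02,0.045,0,0],
    [6.2,-5.7,0,0.02,0.045,0,0],
    [6.2,-5.7,0,0.02,0.045,0,0]
  ]
}}

```text
clock: 2.7
eef_pos: [509.4, -37.0, 418.9]
tool_rot: [-3.136, -0.74, 0.812]
force: [-0.1, 0.7, -0.3]
width: 0.3
gripper_force: 0.0
```

```bash
python3 -c "
from h import *
s=telemetry.read_state();print(s['clock'],s['eef_pos'],s['qpos'].round(2),Rm(s['tool_rot']).round(2))"
```

```text
2.7 [509.3790104  -36.98709165 418.86173946] [ 0.78  0.17 -0.36  1.99 -0.84  0.92  0.18] [[ 0.51  0.73  0.46]
 [ 0.54 -0.68  0.49]
 [ 0.67 -0.   -0.74]]
```

Request:
{"fn": "move_arm", "kwargs": {
  "steps": [
    [0,0,0,0.002,0.047,0,0],
    [0,0,0,0.002,0.047,0,0],
    [0,0,0,0.002,0.047,0,0],
    [0,0,0,0.002,0.047,0,0],
    [0,0,0,0.002,0.047,0,0]
  ]
}}

```text
clock: 3.2
eef_pos: [518.4, 198.9, 418.2]
tool_rot: [-3.133, -0.736, 0.812]
force: [0.9, -1.3, -0.5]
width: -0.2
gripper_force: 0.0
```

Request:
{"fn": "move_arm", "kwargs": {
  "steps": [
    [0,0,0,0,0.04,0,0],
    [0,0,0,0,0.01,-0.02,0],
    [0,0,0,0,0,-0.02,0],
    [0,0,0,0,0,0,0]
  ]
}}

```text
clock: 3.6
eef_pos: [516.9, 247.6, 375.3]
tool_rot: [-3.127, -0.731, 0.81]
force: [-1.0, 0.5, 0.2]
width: -0.1
gripper_force: 0.0
```

```bash
cat >> h.py <<'E'
H=np.array([535,177.5,0]);F=np.array([.32,-.947,0]);V=np.array([-.947,-.32,0])
def st():
    s=telemetry.read_state();p=s['eef_pos'];print(round(s['clock'],2),p.round(1),'f,v,z',((p-H)@F).round(1),((p-H)@V).round(1),p[2].round(1),s['qpos'].round(2),'F',s['force'].round(1));print(Rm(s['tool_rot']).round(2))
E
python3 -c "
from h import *
st()
im,d=eyes.get_image('side');cv2.imwrite('pics/s1.png',im[40:240,140:400].repeat(3,0).repeat(3,1))"
```

```text
3.6 [516.9 247.6 375.3] f,v,z -72.2 -5.3 375.3 [ 0.28  0.18 -0.66  2.14 -0.84  0.29 -0.34] F [-1.   0.5  0.2]
[[ 0.51  0.73  0.45]
 [ 0.54 -0.68  0.49]
 [ 0.67 -0.01 -0.74]]
```

View pics/s1.png

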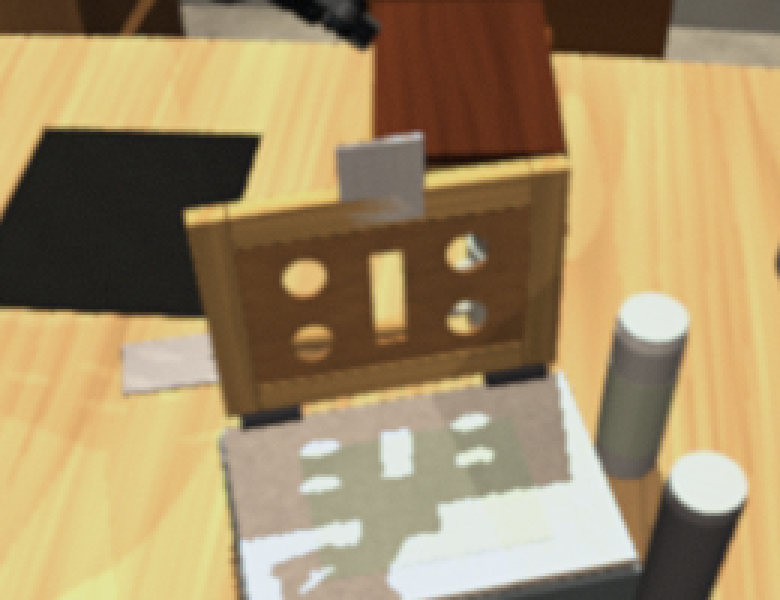

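The crop shows the fingertip at (370,35), behind and above the tab at (382,140) and in line with it. Going down behind the tab.

Request:
{"fn": "move_arm", "kwargs": {
  "steps": [
    [0,0,0,0,0,-0.02,0],
    [0,0,0,0,0,-0.02,0],
    [0,0,0,0,0,-0.02,0],
    [0,0,0,0,0,-0.01,0],
    [0,0,0,0,0,0,0]
  ]
}}

```text
clock: 4.15
eef_pos: [524.8, 243.2, 326.5]
tool_rot: [-3.115, -0.709, 0.808]
force: [0.1, 0.3, 0.4]
width: 0.2
gripper_force: 0.0
```

```bash
python3 -c "
from h import *
st()
im,d=eyes.get_image('side');cv2.imwrite('pics/s2.png',im[40:240,140:400].repeat(3,0).repeat(3,1))"
```

```text
4.15 [524.8 243.2 326.5] f,v,z -65.5 -11.3 326.5 [ 0.17  0.26 -0.54  2.18 -1.1   0.23 -0.04] F [0.1 0.3 0.4]
[[ 0.52  0.74  0.43]
 [ 0.55 -0.68  0.49]
 [ 0.65 -0.02 -0.76]]
```

View pics/s2.png

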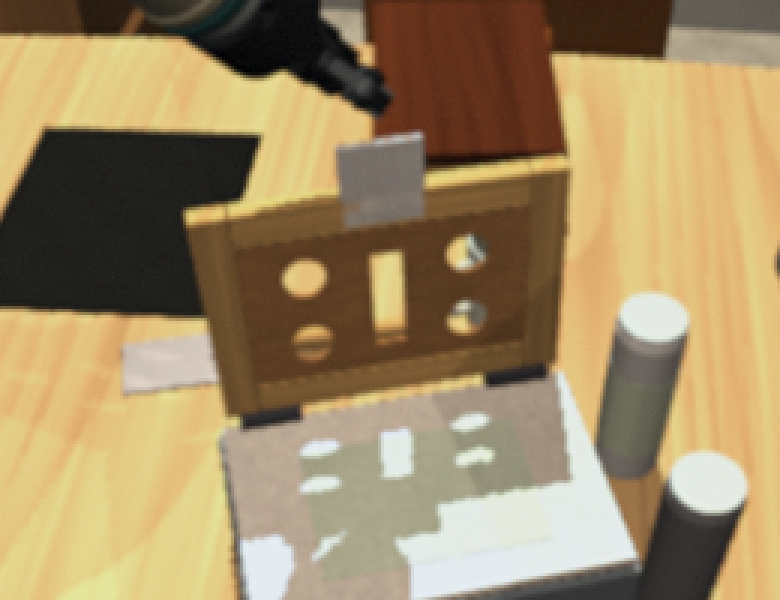

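The arm is at its j5 and j6 limits here, so the hook needs a steeper tool. I'll rehearse the catch path first: it is free space while the frame stands.

Request:
{"fn": "move_arm", "kwargs": {
  "steps": [
    [0,0,0,0,0,0.05,0],
    [0,0,0,0,0,0.05,0],
    [0,0,0,0.007,-0.048,0,0],
    [0,0,0,0.007,-0.048,0,0],
    [0,0,0,0.007,-0.048,0,0]
  ]
}}

```text
clock: 4.7
eef_pos: [545.2, 99.7, 422.9]
tool_rot: [-3.12, -0.713, 0.818]
force: [1.3, 0.6, -0.2]
width: -0.3
gripper_force: 0.0
```

Request:
{"fn": "move_arm", "kwargs": {
  "steps": [
    [0,0,0,0.007,-0.048,0,0],
    [0,0,0,0.007,-0.048,0,0],
    [0,0,0,0.004,-0.015,-0.04,0],
    [0,0,0,0,0,-0.05,0],
    [0,0,0,0,0,-0.05,0]
  ]
}}

```text
clock: 5.2
eef_pos: [564.2, -12.2, 280.6]
tool_rot: [-3.121, -0.711, 0.814]
force: [1.4, 0.3, -0.2]
width: 0.1
gripper_force: 0.0
```

```bash
python3 -c "
from h import *
st()"
```

```text
5.2 [564.2 -12.2 280.6] f,v,z 188.9 33.1 280.6 [ 0.49  0.41 -0.19  2.08 -1.09  0.66  0.48] F [ 1.4  0.3 -0.2]
[[ 0.52  0.74  0.43]
 [ 0.55 -0.68  0.49]
 [ 0.65 -0.02 -0.76]]
```

Request:
{"fn": "move_arm", "kwargs": {
  "steps": [
    [0,0,-7,0.01,0,0,0],
    [0,0,-7,0.01,-0.01,-0.04,0],
    [0,0,0,0,-0.015,-0.05,0],
    [0,0,0,0,0,-0.05,0],
    [0,0,0,0,0,-0.05,0]
  ]
}}

```text
clock: 5.7
eef_pos: [599.6, -65.4, 136.5]
tool_rot: [-3.045, -0.662, 0.607]
force: [-0.1, 0.2, 0.3]
width: 0.2
gripper_force: 0.0
```

```bash
python3 -c "
from h import *
st()"
```

```text
5.7 [599.6 -65.4 136.5] f,v,z 250.7 16.5 136.5 [ 0.79  0.76 -0.59  2.08 -1.1   0.23  0.52] F [-0.1  0.2  0.3]
[[ 0.65  0.62  0.45]
 [ 0.45 -0.78  0.43]
 [ 0.61 -0.08 -0.79]]
```

Request:
{"fn": "move_arm", "kwargs": {
  "steps": [
    [-4.5,4.0,0,0,0,0,0],
    [-4.5,4.0,0,0,0,0,0],
    [0,0,0,-0.007,0.005,-0.03,0],
    [0,0,0,-0.007,0.01,-0.03,0],
    [0,0,0,0,0,-0.02,0]
  ]
}}

```text
clock: 6.2
eef_pos: [590.5, -50.7, 63.6]
tool_rot: [-3.069, -0.462, 0.644]
force: [0.4, 0.1, -0.4]
width: -0.1
gripper_force: 0.0
```

```bash
python3 -c "
from h import *
st()"
```

```text
6.2 [590.5 -50.7  63.6] f,v,z 233.8 20.5 63.6 [ 0.47  0.78 -0.29  2.05 -1.1   0.23  0.43] F [ 0.4  0.1 -0.4]
[[ 0.72  0.63  0.31]
 [ 0.54 -0.78  0.33]
 [ 0.45 -0.07 -0.89]]
```

Request:
{"fn": "move_arm", "kwargs": {
  "steps": [
    [-4.0,4.0,-5,0,0,0,0],
    [0,0,0,-0.004,0.005,0,0],
    [0,0,0,0,0,-0.005,0]
  ]
}}

```text
clock: 6.5
eef_pos: [588.0, -46.0, 59.8]
tool_rot: [-3.088, -0.378, 0.574]
force: [-0.1, 0.7, 0.8]
width: -0.1
gripper_force: 0.0
```

```bash
python3 -c "
from h import *
st()"
```

```text
6.5 [588.  -46.   59.8] f,v,z 228.6 21.3 59.8 [ 0.3   0.75 -0.14  2.05 -1.09  0.23  0.28] F [-0.1  0.7  0.8]
[[ 0.78  0.56  0.28]
 [ 0.5  -0.83  0.25]
 [ 0.37 -0.05 -0.93]]
```

Request:
{"fn": "move_arm", "kwargs": {
  "steps": [
    [0,0,0,0,0,0.05,0],
    [2,-2,0,0,0,0.05,0],
    [1.5,-1.5,0,0,0,0.05,0],
    [0,0,0,0,0,0.05,0],
    [0,0,0,0,0.01,0.049,0]
  ]
}}

```text
clock: 7.0
eef_pos: [586.7, -43.2, 309.5]
tool_rot: [-3.068, -0.46, 0.554]
force: [1.9, 0.3, 0.4]
width: 0.1
gripper_force: 0.0
```

Request:
{"fn": "move_arm", "kwargs": {
  "steps": [
    [0,0,0,-0.008,0.02,0.045,0],
    [0,0,0,-0.01,0.04,0.025,0],
    [0,0,0,-0.01,0.048,0.0,0],
    [0,0,0,-0.01,0.048,0.0,0],
    [0,0,0,-0.01,0.048,0,0]
  ]
}}

```text
clock: 7.5
eef_pos: [538.9, 164.8, 378.1]
tool_rot: [-3.066, -0.461, 0.558]
force: [0.6, 0.2, -0.4]
width: -0.0
gripper_force: 0.0
```

Request:
{"fn": "move_arm", "kwargs": {
  "steps": [
    [0,0,0,-0.01,0.048,0,0],
    [0,0,0,-0.006,0.02,0.0,0],
    [0,0,0,0,0,0.0,0]
  ]
}}

```text
clock: 7.8
eef_pos: [521.5, 235.8, 377.2]
tool_rot: [-3.065, -0.459, 0.566]
force: [-0.3, -1.1, 0.2]
width: 0.0
gripper_force: 0.0
```

```bash
python3 -c "
from h import *
st()"
```

```text
7.8 [521.5 235.8 377.2] f,v,z -59.5 -5.9 377.2 [-0.55  0.18  0.2   1.94 -0.35  0.62 -1.1 ] F [-0.3 -1.1  0.2]
[[ 0.76  0.56  0.33]
 [ 0.48 -0.82  0.3 ]
 [ 0.44 -0.07 -0.89]]
```

Request:
{"fn": "move_arm", "kwargs": {
  "steps": [
    [0,0,0,0,0,-0.02,0],
    [0,0,0,0,0,-0.02,0],
    [0,0,0,0,0,-0.02,0],
    [0,0,0,0,0,-0.015,0],
    [0,0,0,0,0,0,0]
  ]
}}

```text
clock: 8.3
eef_pos: [522.7, 229.4, 300.2]
tool_rot: [-3.066, -0.454, 0.556]
force: [-0.1, -0.3, -1.0]
width: 0.0
gripper_force: 0.0
```

```bash
python3 -c "
from h import *
st()
im,d=eyes.get_image('side');cv2.imwrite('pics/s3.png',im[40:240,140:400].repeat(3,0).repeat(3,1))"
```

```text
8.3 [522.7 229.4 300.2] f,v,z -53.1 -5.0 300.2 [-0.47  0.27  0.13  2.06 -0.5   0.43 -0.93] F [-0.1 -0.3 -1. ]
[[ 0.76  0.55  0.33]
 [ 0.47 -0.83  0.3 ]
 [ 0.44 -0.07 -0.9 ]]
```

View pics/s3.png

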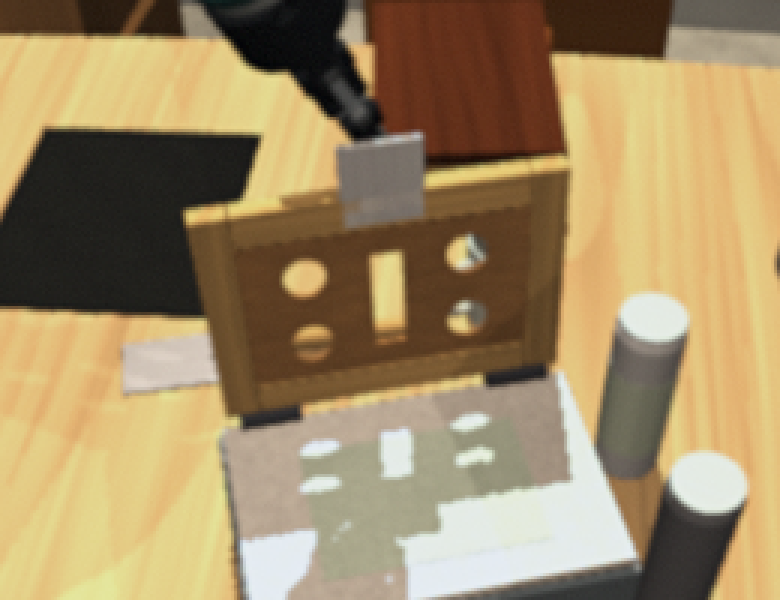

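The fingertip has disappeared behind the tab at (370,135) without touching anything. Pulling forward slowly.

Request:
{"fn": "move_arm", "kwargs": {
  "steps": [
    [0,0,0,0.0026,-0.0076,0,0],
    [0,0,0,0.0026,-0.0076,0,0],
    [0,0,0,0.0026,-0.0076,0,0],
    [0,0,0,0.0026,-0.0076,0,0],
    [0,0,0,0.0026,-0.0076,0,0]
  ]
}}

```text
clock: 8.85
eef_pos: [536.8, 194.1, 303.3]
tool_rot: [-3.067, -0.46, 0.56]
force: [0.3, 2.9, 2.7]
width: -0.1
gripper_force: 1.3
```

Request:
{"fn": "move_arm", "kwargs": {
  "steps": [
    [0,0,0,0.0032,-0.0095,-0.001,0],
    [0,0,0,0.0032,-0.0095,-0.001,0],
    [0,0,0,0.0032,-0.0095,-0.001,0],
    [0,0,0,0.0032,-0.0095,-0.001,0],
    [0,0,0,0.0032,-0.0095,-0.001,0]
  ]
}}

```text
clock: 9.35
eef_pos: [551.9, 146.5, 297.1]
tool_rot: [-3.066, -0.458, 0.56]
force: [-0.5, 2.2, -1.6]
width: -0.1
gripper_force: 1.1
```

```bash
cat >> h.py <<'E'
def q():
    cam='side';im,d=eyes.get_image(cam);c=eyes.calibration(cam)
    A=cloud(cam,d,np.ones(d.shape,bool),c)-H
    a=A@F;b=A@V;z=A[:,2]-100
    # wood side strips, front face, away from the finger (far side)
    k=(b>-130)&(b<-95)&(z>12)&(np.hypot(a,z)<200)&(np.hypot(a,z)>60)&(a>-40)
    t=np.arctan2(z[k],a[k]);print('q',np.percentile(t,[10,50,90]).round(3),k.sum());return im
E
python3 -c "
from h import *
st();q();st()"
```

```text
9.35 [551.9 146.5 297.1] f,v,z 34.8 -6.1 297.1 [-0.22  0.29  0.08  2.04 -0.6   0.49 -0.66] F [-0.5  2.2 -1.6]
[[ 0.76  0.56  0.33]
 [ 0.48 -0.83  0.3 ]
 [ 0.44 -0.07 -0.89]]
q [1.285 1.297 1.341] 620
9.4 [552.8 144.2 296.9] f,v,z 37.2 -6.2 296.9 [-0.22  0.29  0.08  2.04 -0.6   0.49 -0.65] F [ 0.1 -1.1 -0.4]
[[ 0.76  0.56  0.33]
 [ 0.47 -0.83  0.3 ]
 [ 0.44 -0.07 -0.89]]
```

Request:
{"fn": "move_arm", "kwargs": {
  "steps": [
    [0,0,0,0.0032,-0.0095,-0.002,0],
    [0,0,0,0.0032,-0.0095,-0.002,0],
    [0,0,0,0.0032,-0.0095,-0.003,0],
    [0,0,0,0.0032,-0.0095,-0.003,0]
  ]
}}

```text
clock: 9.8
eef_pos: [564.5, 108.9, 287.0]
tool_rot: [-3.066, -0.458, 0.56]
force: [-0.3, 3.5, -0.5]
width: -0.2
gripper_force: 1.0
```

```bash
python3 -c "
from h import *
q();st()"
```

```text
q [1.1   1.112 1.166] 446
9.85 [565.4 106.4 286.6] f,v,z 77.0 -6.0 286.6 [-0.12  0.32  0.06  2.03 -0.65  0.51 -0.53] F [ 0.8 -1.6 -0.8]
[[ 0.76  0.56  0.33]
 [ 0.48 -0.83  0.3 ]
 [ 0.44 -0.07 -0.89]]
```

Request:
{"fn": "move_arm", "kwargs": {
  "steps": [
    [0,0,0,-0.008,0.0237,0.015,0],
    [0,0,0,0,0,0.045,0],
    [0,0,0,0.01,-0.03,0.01,0],
    [0,0,0,0.015,-0.047,0,0],
    [0,0,0,0.015,-0.047,0,0]
  ]
}}

```text
clock: 10.35
eef_pos: [597.6, 7.8, 358.7]
tool_rot: [-3.069, -0.461, 0.563]
force: [0.7, 1.2, -0.5]
width: -0.0
gripper_force: 0.0
```

```bash
python3 -c "
from h import *
q();st()"
```

```text
q [1.063 1.075 1.131] 412
10.4 [600.8  -5.1 358.1] f,v,z 193.9 -3.9 358.1 [ 0.02  0.3   0.19  1.82 -0.59  0.8  -0.45] F [ 3.2 -8.3  0.6]
[[ 0.76  0.55  0.34]
 [ 0.47 -0.84  0.29]
 [ 0.44 -0.06 -0.89]]
```

Request:
{"fn": "move_arm", "kwargs": {
  "steps": [
    [0,0,0,-0.008,-0.005,-0.047,0],
    [0,0,0,-0.008,-0.002,-0.047,0],
    [0,0,0,-0.008,-0.001,-0.042,0],
    [0,0,0,0,0,0,0]
  ]
}}

```text
clock: 10.8
eef_pos: [568.3, 0.5, 216.2]
tool_rot: [-3.059, -0.45, 0.554]
force: [-0.7, 1.0, 0.1]
width: 0.3
gripper_force: 0.0
```

```bash
python3 -c "
from h import *
q();st()"
```

```text
q [1.038 1.049 1.105] 380
10.85 [5.714e+02 3.000e-01 2.197e+02] f,v,z 179.4 22.3 219.7 [ 0.15  0.44  0.02  2.06 -0.86  0.49 -0.09] F [0.4 0.6 0.4]
[[ 0.76  0.56  0.33]
 [ 0.47 -0.83  0.3 ]
 [ 0.44 -0.07 -0.9 ]]
```

Request:
{"fn": "move_arm", "kwargs": {
  "steps": [
    [0,0,0,-0.004,0.012,-0.002,0],
    [0,0,0,-0.004,0.012,-0.002,0],
    [0,0,0,0,0,0,0],
    [0,0,0,0,0,0,0],
    [0,0,0,0,0,0,0]
  ]
}}

```text
clock: 11.35
eef_pos: [565.6, 24.7, 218.4]
tool_rot: [-3.069, -0.46, 0.561]
force: [0.3, -0.4, -0.3]
width: 0.1
gripper_force: 0.0
```

```bash
python3 -c "
from h import *
im=q();st();cv2.imwrite('pics/s4.png',im[60:260,160:420].repeat(3,0).repeat(3,1))"
```

```text
q [0.998 1.009 1.068] 336
11.4 [565.5  24.4 218.2] f,v,z 154.7 20.1 218.2 [ 0.12  0.43 -0.    2.1  -0.89  0.44 -0.1 ] F [-0.2  0.2 -0.2]
[[ 0.76  0.56  0.34]
 [ 0.48 -0.83  0.3 ]
 [ 0.44 -0.07 -0.89]]
```

View pics/s4.png

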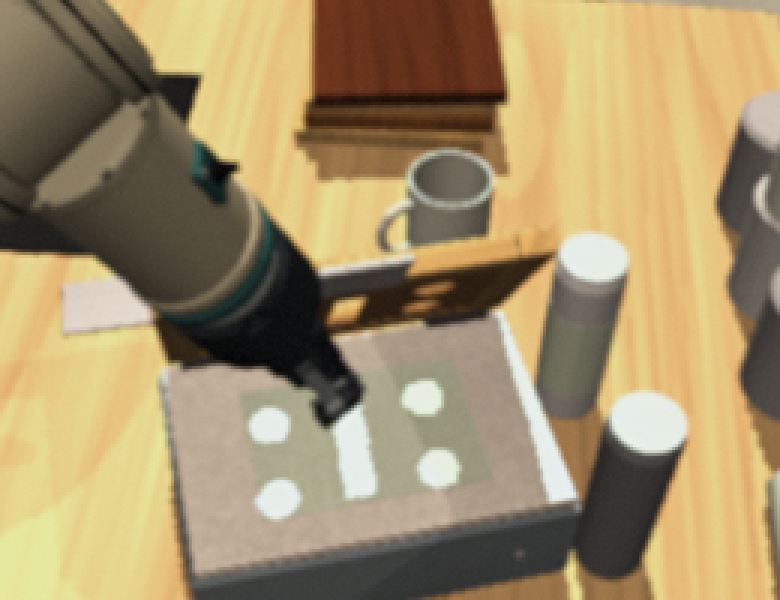

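The fingertip is at (335,400) in the crop and the tab's edge is at (320–410,268), still falling slowly. The finger reaches too far under the tab, so I shift it sideways and raise it.

Request:
{"fn": "move_arm", "kwargs": {
  "steps": [
    [0,0,0,-0.005,-0.002,0.008,0],
    [0,0,0,-0.0045,-0.001,0.008,0],
    [0,0,0,0,0,0,0],
    [0,0,0,0,0,0,0]
  ]
}}

```text
clock: 11.8
eef_pos: [555.6, 21.5, 234.1]
tool_rot: [-3.068, -0.459, 0.56]
force: [0.2, -0.6, 0.3]
width: 0.2
gripper_force: 0.0
```

```bash
python3 -c "
from h import *
q();st()"
```

```text
q [0.957 0.968 1.032] 289
11.85 [555.6  21.7 233.8] f,v,z 154.2 30.4 233.8 [ 0.11  0.4   0.02  2.1  -0.86  0.48 -0.13] F [-0.   0.5  0.2]
[[ 0.76  0.56  0.34]
 [ 0.48 -0.83  0.3 ]
 [ 0.44 -0.07 -0.89]]
```

Request:
{"fn": "move_arm", "kwargs": {
  "steps": [
    [0,0,0,0,0,0,0],
    [0,0,0,0,0,0,0],
    [0,0,0,0,0,0,0],
    [0,0,0,0,0,0,0],
    [0,0,0,0,0,0,0]
  ]
}}

```text
clock: 12.35
eef_pos: [555.5, 21.8, 233.4]
tool_rot: [-3.067, -0.459, 0.56]
force: [-0.2, -0.9, 0.8]
width: 0.4
gripper_force: 0.0
```

Request:
{"fn": "move_arm", "kwargs": {
  "steps": [
    [0,0,0,0,0,0,0],
    [0,0,0,0,0,0,0],
    [0,0,0,0,0,0,0]
  ]
}}

```text
clock: 12.65
eef_pos: [555.5, 21.8, 233.5]
tool_rot: [-3.067, -0.459, 0.56]
force: [-0.0, 0.5, -0.6]
width: -0.1
gripper_force: 0.0
```

```bash
python3 -c "
from h import *
im=q();st();cv2.imwrite('pics/s5.png',im[60:260,160:420].repeat(3,0).repeat(3,1))"
```

```text
q [0.856 0.897 0.937] 177
12.7 [555.5  21.8 233.5] f,v,z 154.0 30.4 233.5 [ 0.11  0.4   0.02  2.1  -0.86  0.48 -0.13] F [ 0.5 -0.1  0.2]
[[ 0.76  0.56  0.33]
 [ 0.48 -0.83  0.3 ]
 [ 0.44 -0.07 -0.89]]
```

View pics/s5.png

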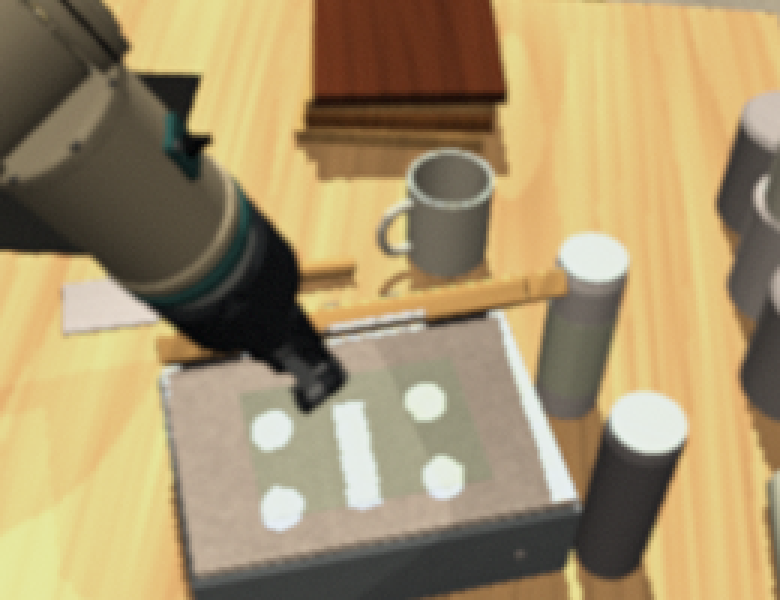

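The tab's edge now runs from (330,328) to (425,318), with the fingertip at (320,390). The sideways overlap is thin, so I move 4 mm further under while it comes down.

Request:
{"fn": "move_arm", "kwargs": {
  "steps": [
    [0,0,0,0.004,0.001,-0.008,0],
    [0,0,0,0,0,0,0],
    [0,0,0,0,0,0,0],
    [0,0,0,0,0,0,0]
  ]
}}

```text
clock: 13.1
eef_pos: [559.3, 22.6, 225.2]
tool_rot: [-3.067, -0.458, 0.56]
force: [-1.1, -0.1, -1.1]
width: -0.1
gripper_force: 0.4
```

Request:
{"fn": "move_arm", "kwargs": {
  "steps": [
    [0,0,0,0,0,0,0],
    [0,0,0,0,0,0,0],
    [0,0,0,0,0,0,0]
  ]
}}

```text
clock: 13.4
eef_pos: [559.3, 22.6, 225.5]
tool_rot: [-3.067, -0.458, 0.56]
force: [0.3, -0.6, -0.6]
width: 0.1
gripper_force: 0.7
```

```bash
cat >> h.py <<'E'
def q2():
    cam='side';im,d=eyes.get_image(cam);c=eyes.calibration(cam)
    A=cloud(cam,d,np.ones(d.shape,bool),c)-H
    a=A@F;b=A@V;z=A[:,2]-100
    # upper side of far wood strip / any point above bed on far strip
    k=(b>-130)&(b<-40)&(z>12)&(np.hypot(a,z)<235)&(np.hypot(a,z)>60)&(a>-40)
    a,z=a[k],z[k];r=np.hypot(a,z);t=np.arctan2(z,a)
    for lo,hi in((60,120),(120,160),(160,185),(185,205),(205,235)):
        s=(r>lo)&(r<hi);print((lo,hi),s.sum(),np.percentile(t[s],[5,50,95]).round(3) if s.any() else '')
    return im
E
python3 -c "
from h import *
im=q2();st();cv2.imwrite('pics/s6.png',im[60:260,160:420].repeat(3,0).repeat(3,1))"
```

```text
(60, 120) 14 [0.95  1.002 1.063]
(120, 160) 7 [0.916 0.926 0.939]
(160, 185) 13 [0.899 0.904 0.909]
(185, 205) 418 [0.805 0.848 0.89 ]
(205, 235) 0 
13.45 [559.4  22.6 225.5] f,v,z 154.4 26.5 225.5 [ 0.11  0.41  0.01  2.1  -0.87  0.46 -0.11] F [-0.4 -0.3 -2.1]
[[ 0.76  0.56  0.33]
 [ 0.48 -0.83  0.3 ]
 [ 0.44 -0.07 -0.89]]
```

Request:
{"fn": "move_arm", "kwargs": {
  "steps": [
    [0,0,0,0,0,0,0],
    [0,0,0,0,0,0,0],
    [0,0,0,0,0,0,0]
  ]
}}

```text
clock: 13.75
eef_pos: [559.4, 22.7, 225.4]
tool_rot: [-3.067, -0.458, 0.56]
force: [-2.2, -0.8, -1.7]
width: 0.5
gripper_force: 0.9
```

```bash
python3 -c "
from h import *
im=q2();st();cv2.imwrite('pics/s6.png',im[60:260,160:420].repeat(3,0).repeat(3,1))"
```

```text
(60, 120) 14 [0.952 0.987 1.052]
(120, 160) 7 [0.916 0.926 0.939]
(160, 185) 13 [0.899 0.904 0.908]
(185, 205) 420 [0.805 0.848 0.89 ]
(205, 235) 0 
13.8 [559.4  22.7 225.5] f,v,z 154.4 26.4 225.5 [ 0.11  0.41  0.01  2.1  -0.87  0.46 -0.11] F [-0.5 -1.5 -0.8]
[[ 0.76  0.56  0.33]
 [ 0.48 -0.83  0.3 ]
 [ 0.44 -0.07 -0.89]]
```

View pics/s6.png

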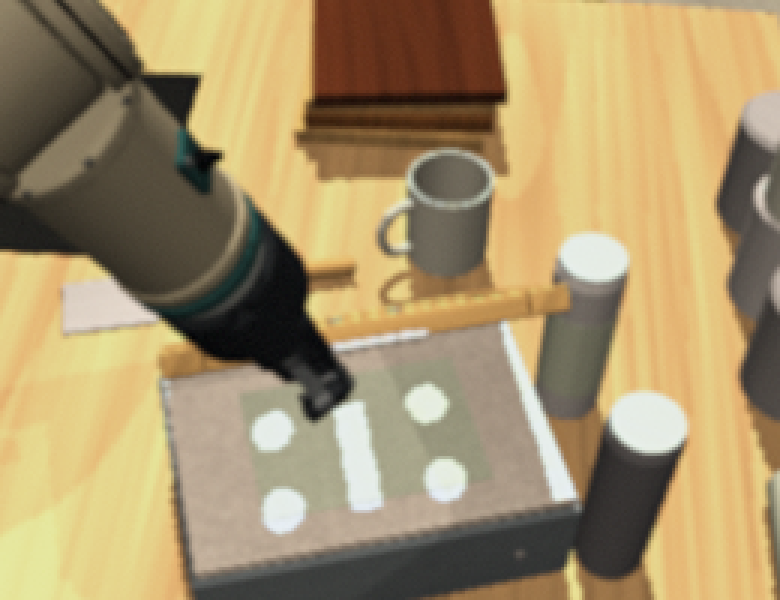

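The frame has stopped at q≈0.81, with its tab edge from (330,345) to (425,332) resting on the finger. Lowering along the arc.

Request:
{"fn": "move_arm", "kwargs": {
  "steps": [
    [0,0,0,0.0007,-0.002,-0.0023,0],
    [0,0,0,0.0007,-0.002,-0.0023,0],
    [0,0,0,0.0007,-0.002,-0.0023,0],
    [0,0,0,0.0007,-0.002,-0.0023,0],
    [0,0,0,0.0007,-0.002,-0.0023,0]
  ]
}}

```text
clock: 14.3
eef_pos: [563.1, 12.4, 213.8]
tool_rot: [-3.067, -0.459, 0.56]
force: [-1.8, -1.5, 1.1]
width: 0.1
gripper_force: 0.6
```

Request:
{"fn": "move_arm", "kwargs": {
  "steps": [
    [0,0,0,0.0006,-0.0019,-0.0024,0],
    [0,0,0,0.0006,-0.0019,-0.0024,0],
    [0,0,0,0.0006,-0.0019,-0.0024,0],
    [0,0,0,0.0006,-0.0019,-0.0024,0],
    [0,0,0,0.0006,-0.0019,-0.0024,0]
  ]
}}

```text
clock: 14.8
eef_pos: [566.2, 3.0, 201.9]
tool_rot: [-3.067, -0.459, 0.56]
force: [-0.1, -1.0, 0.6]
width: -0.0
gripper_force: 0.4
```

```bash
python3 -c "
from h import *
im=q2();st()"
```

```text
(60, 120) 174 [0.706 0.739 0.908]
(120, 160) 53 [0.754 0.781 0.804]
(160, 185) 92 [0.756 0.762 0.769]
(185, 205) 424 [0.667 0.711 0.754]
(205, 235) 0 
14.85 [566.1   2.7 201.5] f,v,z 175.5 26.5 201.5 [ 0.18  0.47 -0.03  2.1  -0.92  0.43 -0.01] F [ 0.1 -1.2 -0.3]
[[ 0.76  0.56  0.33]
 [ 0.48 -0.83  0.3 ]
 [ 0.44 -0.07 -0.89]]
```

Request:
{"fn": "move_arm", "kwargs": {
  "steps": [
    [0,0,0,0,0,0.002,0],
    [0,0,0,0,0,0.002,0],
    [0,0,0,0,0,0.002,0],
    [0,0,0,0,0,0,0],
    [0,0,0,0,0,0,0]
  ]
}}

```text
clock: 15.35
eef_pos: [565.1, 3.8, 207.8]
tool_rot: [-3.066, -0.458, 0.561]
force: [-4.6, -1.8, -1.8]
width: 0.0
gripper_force: 2.2
```

Request:
{"fn": "move_arm", "kwargs": {
  "steps": [
    [0,0,0,0.0005,-0.0015,-0.0036,0],
    [0,0,0,0.0005,-0.0015,-0.0036,0],
    [0,0,0,0.0006,-0.0018,-0.0036,0],
    [0,0,0,0.0006,-0.0018,-0.0036,0],
    [0,0,0,0.0006,-0.0018,-0.0036,0]
  ]
}}

```text
clock: 15.85
eef_pos: [569.3, -6.8, 190.3]
tool_rot: [-3.07, -0.459, 0.559]
force: [-3.2, -4.4, 0.4]
width: -0.1
gripper_force: 2.3
```

Request:
{"fn": "move_arm", "kwargs": {
  "steps": [
    [0,0,0,0.0005,-0.0016,-0.0028,0],
    [0,0,0,0.0005,-0.0016,-0.0028,0],
    [0,0,0,0.0005,-0.0016,-0.0028,0],
    [0,0,0,0.0005,-0.0016,-0.0028,0],
    [0,0,0,0.0005,-0.0016,-0.0028,0]
  ]
}}

```text
clock: 16.35
eef_pos: [572.0, -14.7, 176.3]
tool_rot: [-3.07, -0.459, 0.559]
force: [-3.9, -2.9, 0.3]
width: 0.2
gripper_force: 2.0
```

```bash
python3 -c "
from h import *
im=q2();st()"
```

```text
(60, 120) 387 [0.551 0.573 0.766]
(120, 160) 150 [0.543 0.629 0.658]
(160, 185) 157 [0.61  0.616 0.623]
(185, 205) 426 [0.523 0.572 0.61 ]
(205, 235) 0 
16.4 [572.  -14.9 175.8] f,v,z 194.0 26.6 175.8 [ 0.25  0.52 -0.08  2.1  -0.98  0.39  0.08] F [-1.9 -4.5 -0.6]
[[ 0.76  0.56  0.34]
 [ 0.48 -0.83  0.3 ]
 [ 0.44 -0.06 -0.89]]
```

Request:
{"fn": "move_arm", "kwargs": {
  "steps": [
    [0,0,0,0.0004,-0.0012,-0.003,0],
    [0,0,0,0.0004,-0.0012,-0.003,0],
    [0,0,0,0.0004,-0.0012,-0.003,0],
    [0,0,0,0.0004,-0.0012,-0.003,0],
    [0,0,0,0.0004,-0.0012,-0.003,0]
  ]
}}

```text
clock: 16.9
eef_pos: [573.9, -19.4, 161.0]
tool_rot: [-3.068, -0.459, 0.56]
force: [-0.4, -2.5, 0.3]
width: 0.1
gripper_force: 0.8
```

Request:
{"fn": "move_arm", "kwargs": {
  "steps": [
    [0,0,0,0.0004,-0.0012,-0.003,0],
    [0,0,0,0.0004,-0.0012,-0.003,0],
    [0,0,0,0.0004,-0.0012,-0.003,0],
    [0,0,0,0.0004,-0.0012,-0.003,0],
    [0,0,0,0.0004,-0.0012,-0.003,0]
  ]
}}

```text
clock: 17.4
eef_pos: [575.3, -24.9, 145.8]
tool_rot: [-3.067, -0.459, 0.56]
force: [-0.6, -0.9, -0.5]
width: 0.3
gripper_force: 0.1
```

Request:
{"fn": "move_arm", "kwargs": {
  "steps": [
    [0,0,0,0.0003,-0.001,-0.003,0],
    [0,0,0,0.0003,-0.001,-0.003,0],
    [0,0,0,0.0003,-0.001,-0.003,0],
    [0,0,0,0.0003,-0.001,-0.003,0],
    [0,0,0,0.0003,-0.001,-0.003,0]
  ]
}}

```text
clock: 17.9
eef_pos: [576.4, -29.7, 130.6]
tool_rot: [-3.066, -0.458, 0.56]
force: [-1.5, -0.5, -1.0]
width: 0.5
gripper_force: 0.3
```

```bash
python3 -c "
from h import *
im=q2();st();cv2.imwrite('pics/s7.png',im[60:260,160:420].repeat(3,0).repeat(3,1))"
```

```text
(60, 120) 569 [0.337 0.364 0.557]
(120, 160) 295 [0.328 0.349 0.445]
(160, 185) 253 [0.394 0.403 0.414]
(185, 205) 388 [0.312 0.368 0.399]
(205, 235) 0 
17.95 [576.4 -30.1 130.2] f,v,z 209.8 27.2 130.2 [ 0.37  0.62 -0.22  2.1  -1.04  0.29  0.21] F [-1.3 -1.3 -3.1]
[[ 0.76  0.56  0.33]
 [ 0.48 -0.83  0.3 ]
 [ 0.44 -0.07 -0.89]]
```

View pics/s7.png

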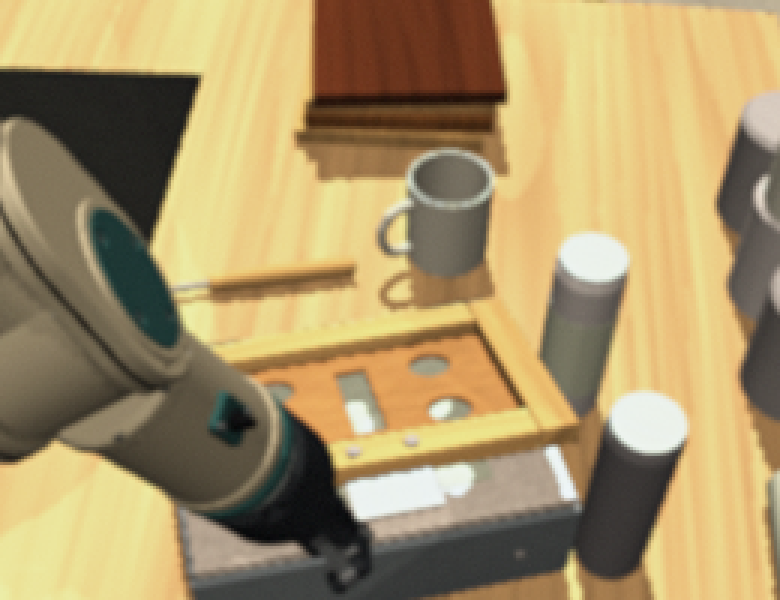

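The frame is at q≈0.31, with the tab at (345–440,490) riding on the finger next to it. Continuing down.

Request:
{"fn": "move_arm", "kwargs": {
  "steps": [
    [0,0,0,0.0004,-0.001,-0.003,0],
    [0,0,0,0.0004,-0.001,-0.003,0],
    [0,0,0,0.0003,-0.001,-0.003,0],
    [0,0,0,0.0003,-0.001,-0.003,0],
    [0,0,0,0.0003,-0.001,-0.003,0]
  ]
}}

```text
clock: 18.45
eef_pos: [578.3, -34.9, 115.7]
tool_rot: [-3.066, -0.459, 0.56]
force: [-3.1, 1.2, -0.3]
width: 0.2
gripper_force: 1.2
```

Request:
{"fn": "move_arm", "kwargs": {
  "steps": [
    [0,0,0,0.0002,-0.0006,-0.0028,0],
    [0,0,0,0.0002,-0.0006,-0.0028,0],
    [0,0,0,0.0002,-0.0006,-0.0028,0],
    [0,0,0,0.0002,-0.0006,-0.0028,0],
    [0,0,0,0.0002,-0.0006,-0.0028,0]
  ]
}}

```text
clock: 18.95
eef_pos: [580.1, -38.9, 102.9]
tool_rot: [-3.065, -0.457, 0.56]
force: [-3.5, 0.2, -1.8]
width: -0.2
gripper_force: 1.6
```

```bash
python3 -c "
from h import *
im=q2();st()"
```

```text
(60, 120) 657 [0.211 0.239 0.434]
(120, 160) 378 [0.2   0.219 0.32 ]
(160, 185) 295 [0.265 0.278 0.287]
(185, 205) 355 [0.185 0.243 0.274]
(205, 235) 0 
19.0 [580.2 -39.2 102.6] f,v,z 219.7 26.5 102.6 [ 0.43  0.69 -0.27  2.1  -1.1   0.23  0.3 ] F [-2.8  0.3 -1.9]
[[ 0.76  0.56  0.33]
 [ 0.48 -0.83  0.3 ]
 [ 0.44 -0.07 -0.9 ]]
```

Request:
{"fn": "move_arm", "kwargs": {
  "steps": [
    [0,0,0,0.0001,-0.0003,-0.003,0],
    [0,0,0,0.0001,-0.0003,-0.003,0],
    [0,0,0,0.0001,-0.0003,-0.003,0],
    [0,0,0,0.0001,-0.0003,-0.003,0]
  ]
}}

```text
clock: 19.4
eef_pos: [581.5, -41.4, 93.5]
tool_rot: [-3.058, -0.451, 0.561]
force: [-7.0, 0.4, -1.5]
width: 0.0
gripper_force: 2.7
```

```bash
python3 -c "
from h import *
im=q2();st()"
```

```text
(60, 120) 667 [0.17  0.2   0.389]
(120, 160) 404 [0.159 0.18  0.279]
(160, 185) 307 [0.225 0.236 0.247]
(185, 205) 343 [0.145 0.208 0.236]
(205, 235) 0 
19.45 [581.5 -41.6  93.2] f,v,z 222.3 26.0 93.2 [ 0.43  0.71 -0.27  2.09 -1.1   0.23  0.31] F [-6.1  0.7 -2.7]
[[ 0.76  0.56  0.32]
 [ 0.48 -0.82  0.3 ]
 [ 0.44 -0.07 -0.9 ]]
```

Request:
{"fn": "move_arm", "kwargs": {
  "steps": [
    [-0.3,0.3,0,-0.0003,-0.0003,-0.003,0],
    [-0.3,0.3,0,-0.0003,-0.0003,-0.003,0],
    [-0.3,0.3,0,-0.0003,-0.0003,-0.003,0],
    [-0.3,0.3,0,-0.0003,-0.0003,-0.003,0],
    [-0.3,0.3,0,-0.0003,-0.0003,-0.003,0]
  ]
}}

```text
clock: 19.95
eef_pos: [581.2, -44.0, 78.8]
tool_rot: [-3.07, -0.415, 0.564]
force: [-4.3, -1.8, -0.2]
width: 0.0
gripper_force: 2.4
```

```bash
python3 -c "
from h import *
im=q2();st()"
```

```text
(60, 120) 483 [0.114 0.164 0.346]
(120, 160) 424 [0.096 0.116 0.218]
(160, 185) 319 [0.162 0.173 0.188]
(185, 205) 325 [0.085 0.151 0.173]
(205, 235) 0 
20.0 [581.2 -43.9  78.5] f,v,z 224.5 27.1 78.5 [ 0.37  0.72 -0.21  2.08 -1.1   0.23  0.3 ] F [-5.2 -2.5 -1.4]
[[ 0.77  0.56  0.3 ]
 [ 0.49 -0.83  0.28]
 [ 0.4  -0.07 -0.91]]
```

Request:
{"fn": "move_arm", "kwargs": {
  "steps": [
    [-0.3,0.3,0,-0.0003,-0.0001,-0.003,0],
    [-0.3,0.3,0,-0.0003,-0.0001,-0.003,0],
    [-0.3,0.3,0,-0.0003,-0.0001,-0.003,0],
    [-0.3,0.3,0,-0.0003,-0.0001,-0.003,0],
    [-0.3,0.3,0,-0.0003,-0.0001,-0.003,0]
  ]
}}

```text
clock: 20.5
eef_pos: [580.3, -45.2, 64.0]
tool_rot: [-3.08, -0.38, 0.567]
force: [-3.4, -3.9, -0.6]
width: 0.1
gripper_force: 2.5
```

```bash
cat >> h.py <<'E'
def q3():
    cam='side';im,d=eyes.get_image(cam);c=eyes.calibration(cam)
    A=cloud(cam,d,np.ones(d.shape,bool),c)-H
    a=A@F;b=A@V;z=A[:,2]-100
    k=(b>-130)&(b<-20)&(a>172)&(a<187)&(z>5)&(z<60)
    print('wood top z near edge',np.median(z[k]),k.sum(),'q~',(np.median(z[k])-18)/180);return im
E
python3 -c "
from h import *
im=q3();st()"
```

```text
wood top z near edge 19.4860880068685 299 q~ 0.008256044482602773
20.55 [580.2 -45.1  63.7] f,v,z 225.3 28.4 63.7 [ 0.31  0.74 -0.15  2.07 -1.1   0.23  0.29] F [-3.5 -4.  -1.9]
[[ 0.78  0.56  0.28]
 [ 0.5  -0.83  0.25]
 [ 0.37 -0.06 -0.93]]
```

Request:
{"fn": "move_arm", "kwargs": {
  "steps": [
    [-0.2,0.2,0,-0.0002,0,-0.0025,0],
    [-0.2,0.2,0,-0.0002,0,-0.0025,0],
    [-0.2,0.2,0,-0.0002,0,-0.0025,0],
    [-0.2,0.2,0,-0.0002,0,-0.0025,0],
    [0,0,0,0,0,0,0]
  ]
}}

```text
clock: 21.05
eef_pos: [581.1, -45.3, 55.0]
tool_rot: [-3.085, -0.361, 0.569]
force: [3.0, -5.7, 0.1]
width: 0.1
gripper_force: 0.0
```

```bash
python3 -c "
from h import *
im=q3();st();cv2.imwrite('pics/s8.png',im[130:330,160:420].repeat(3,0).repeat(3,1))"
```

```text
wood top z near edge 18.747248226610054 303 q~ 0.004151379036722524
21.1 [581.1 -45.3  55. ] f,v,z 225.8 27.6 55.0 [ 0.29  0.75 -0.12  2.06 -1.1   0.23  0.28] F [ 3.1 -6.5 -0.5]
[[ 0.79  0.55  0.27]
 [ 0.5  -0.83  0.24]
 [ 0.35 -0.05 -0.93]]
```

View pics/s8.png

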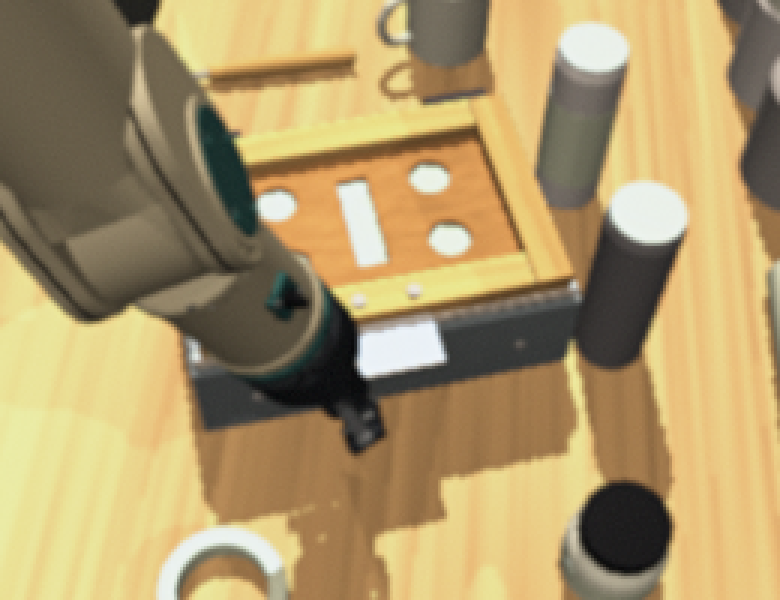

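The frame lies shut, with the tab at (400,348) on its overhang. A sideways force of about 7 N suggests the gripper body is touching the press front, so I withdraw outward along the front direction.

Request:
{"fn": "move_arm", "kwargs": {
  "steps": [
    [0,0,0,0.0016,-0.0047,-0.001,0],
    [0,0,0,0.0015,-0.005,-0.001,0],
    [0,0,0,0.002,-0.01,0,0],
    [0,0,0,0.003,-0.015,0,0],
    [0,0,0,0.003,-0.02,0,0]
  ]
}}

```text
clock: 21.6
eef_pos: [590.5, -98.3, 52.5]
tool_rot: [-3.08, -0.361, 0.571]
force: [-0.2, -0.1, -0.1]
width: 0.1
gripper_force: 0.0
```

Request:
{"fn": "move_arm", "kwargs": {
  "steps": [
    [0,0,0,0,-0.03,0.0,0],
    [0,0,0,0,-0.03,0.02,0],
    [0,0,0,0,-0.03,0.04,0],
    [0,0,0,0,-0.02,0.045,0],
    [0,0,0,0,0,0,0]
  ]
}}

```text
clock: 22.1
eef_pos: [593.3, -216.1, 163.6]
tool_rot: [-3.096, -0.363, 0.569]
force: [-0.2, -1.4, -0.6]
width: -0.2
gripper_force: 0.0
```

Request:
{"fn": "move_arm", "kwargs": {
  "steps": [
    [0,0,0,0,0,0.04,0],
    [0,0,0,0,0,0,0],
    [0,0,0,0,0,0,0]
  ]
}}

```text
clock: 22.4
eef_pos: [590.6, -208.4, 197.8]
tool_rot: [-3.082, -0.361, 0.571]
force: [-0.4, 0.4, 0.3]
width: 0.5
gripper_force: 0.0
```

```bash
python3 -c "
from h import *
im=q3();st()
c=eyes.calibration('top');eyes.get_image('top')
for n in ['can_a','ink_jar','tape','squeegee','ink_knife','mug']:
    print(n,[(np.round(w(c,r['location'])),round(r['confidence'],2)) for r in finder.pinpoint('top',n)[:2]])
cv2.imwrite('pics/s9.png',im)"
```

```text
wood top z near edge 18.5377065445399 306 q~ 0.002987258580777229
22.45 [ 590.  -208.   196.9] f,v,z 382.7 71.3 196.9 [ 0.32  0.61  0.25  1.79 -0.72  0.78  0.06] F [-0.2  0.3 -0.5]
[[ 0.79  0.56  0.26]
 [ 0.51 -0.83  0.24]
 [ 0.35 -0.06 -0.93]]
can_a [(array([765.,  63.,  -2.]), 0.91), (array([738., 218.,   2.]), 0.88)]
ink_jar [(array([ 760., -126.,   -1.]), 0.56)]
tape [(array([ 496., -176.,   -3.]), 0.96)]
squeegee [(array([ 704., -227.,    2.]), 0.66)]
ink_knife [(array([402., 316.,   4.]), 0.7), (array([ 762., -126.,   -1.]), 0.68)]
mug [(array([626., 391.,  -3.]), 0.87)]
```

View pics/s9.png

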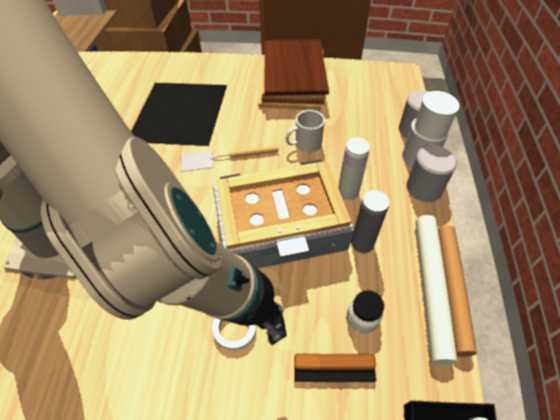

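The frame is shut, with the tab at (292,246). The arm is clear and everything else is where it was.

```bash
python3 -c "
from h import *
print(ctrl.finish_job())"
```

```text
the job is handed in; nothing more can be done
None
```

I hooked the frame forward until it fell by itself, caught it on the finger at about 0.81 rad and lowered it slowly until it lay shut; the arm is clear, nothing else moved, and the job is handed in at about 22.5 s (no verdict was returned).

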